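# Mix a fallen specimen jar on the click-knob mixer

### The arm

A 7-joint arm with a two-finger parallel gripper is mounted at the origin on a cart in front of the work surface, level with it; the furniture and walls round the work are solid. World frame = base frame: x ahead of the robot, y to its left, z up, the work surface at z = 0. Lengths are in m, angles in rad, forces in N, time in s.
With the tool pointing down it reaches from about 0.4 to 0.875 m from the base axis. Payload 4.4 kg.
Tool frame: the origin (TCP) lies at the very end of the fingers, on their centre line; the grasp point (between the pads) lies 19 mm behind it (r.grip_depth is the distance from the TCP to the grasp point, in m); z points along the fingers, y is the line along which they close (so a half turn about z gives the same grasp; the last joint's range is limited). The gripper opens to 85 mm and grips with 20 to 120 N. Pads are 22 mm wide; open, the fingers measure 114 mm over their backs; the gripper's body (76 mm by 85 mm) begins 54 mm behind the grasp point. The pads swing forward as they close: fully open they stand 13 mm farther back than shut.
Start: joints at [1.184, 0.628, 0.038, 1.517, -0.027, 0.996, -0.02], TCP at [0.205, -0.617, 0.231] pointing down, gripper open.
Joint ranges: [-3.06, 3.06], [-0.37, 2.12], [-1.25, 1.32], [0.18, 2.47], [-1.1, 4.24], [0.23, 1.98], [-2.94, 2.94]. Speed limits (rad/s): [2.57, 2.57, 3.14, 3.14, 3.14, 3.14, 3.14].

### API

Orientations are given as a unit quaternion [x, y, z, w].
In Python, from cell import r, eyes, sign_off gives the robot as it stands.
- The arm moves only by the tool step_arm, never from a script. Its argument "plan" is a list of rows, each a list of 5 numbers: the finger opening in cm, from 0 to 8.54, then the shift along the tool's x, y, z in cm, then the turn about the tool's z in degrees. A call has 1 to 20 rows; each row is the pose to reach, as a shift and turn from the pose commanded when the call began, along the tool's axes at that moment; what a row does not reach only later rows make up. A row lasts 1/8 s, in which the tool goes at most 62.5 mm and 10.7 degrees, less where a joint would pass 70% of its speed; a pose out of reach is approached as far as the arm can. A call with a gripper value outside its range is refused whole. The fingers move at their own pace and stop on an object; "grip_force" is the grip in N (left out, the last holds). Time passes only in rows, so rows that repeat a pose let the fingers close. It gives the time, the measured TCP pose, the force, the opening and the grip force at its end, in the units of the state.
- r.get_obs(): the state, without advancing time (a new reading comes with each control period).
- eyes.read_camera(name): name is "scene" or "side" or "wrist"; returns a dict with "image" (400x640x3 uint8, red, green, blue), "z_map" (400x640 float32, m along the optical axis (not along the pixel's ray), 0 where there is no reading), "camera_matrix" (3x3 intrinsics, pixels), "k1" (the pictures are not rectified: a ray, as slopes to the right and down, at radius r is drawn at 1 + k1 r^2 times it, then the intrinsics apply), "xyz" and "attitude" of the camera in the world; the wrist camera has in their place "mount" (4x4, takes a point from camera to tool coordinates, whose origin is the TCP and whose axes are the flange's). Camera axes: x right, y down, z forward; pixel columns grow to the right and rows downward; lengths in m; the calibration is good to about 2 mm. A picture is of the moment at which its call begins: read the wrist's pose just before it.
- sign_off(): hands the job in; it is judged then, once.
Trained networks look in the newest picture that a camera, given by its name, has taken for a name from the list of things; names that differ only in an ending like _2 or _b are one class to them, and where a whole thing is asked for, a point or a joint stands for the part that bears it (a point fixed in the world has none). Each returns a list of dicts, best first, with "confidence" (0 to 1); they miss things now and then, are a little off and sometimes report something else, mostly with a low value. They report only what shows in the picture. A call takes as long as a camera call. They do not tell look-alikes from the thing itself.
- eyes.find_in(label, camera): "xyz" ([x, y, z] in m, in world coordinates, good to about 4 mm: the middle of the surface that is visible of it).
- eyes.tip_of(label, camera): "xyz" ([x, y, z] in m, in world coordinates, good to about 4 mm: a listed point, or the origin of a listed thing).
The state is a dict: "clock": time; "joints": joint angles; "joint_velocities": joint speeds; "joint_efforts": joint torques, N m; "ee_pos": TCP position; "eef_rot": TCP orientation; "ft_force": force on the tool from outside, world axes, zero at the start; "moment": the same for the moment, N m; "opening": opening from 0.0 (shut) to 1.0 (fully open); "grip_force": force on a finger pad.
Only numpy, scipy, OpenCV 4.12 (cv2) and the standard library are available. Lean on these libraries where they do the work, as an engineer would, in place of code of your own. Each camera call takes 0.05 s, during which the arm holds its last target. There are 200 camera calls.

### The job

The small specimen jar has fallen on its side: stand it upright in the rubber cup of the jar mixer and let go of it. Then turn the mixer's knob clockwise by feel to its third click, no further, and finish still holding it there, because the knob springs back to off and the mixer stops when it is let go. Do not turn the knob before the jar is in the cup, and leave the other things on the bench where they are.

Things in the scene. Friction and masses are not known exactly. Their poses are not given: they have to be found in the camera images.
- jar_center (a point): the fallen closed specimen jar, about 80 g, the only jar on its side: body 40 mm across and 42 mm long, screw lid 46 mm across and 14 mm thick, 56 mm in all. The point is its centre, on its axis, 28 mm from the base; its z axis runs from base to lid. Lying, it rests on base edge and lid rim (axis 0.07 rad off level, centre 22 mm above the bench) and rolls easily
- mixer_cup (a point): centre of the floor of the rubber cup that takes the jar's base, on the left half of the mixer's deck, 50 mm above the bench. Its rim is 11 mm higher; bore 46 mm across at the bottom, flaring to 52 mm at the mouth, 63 mm outside. The axes are the mixer's: x to its back, y to its left, z up
- mixer: the jar mixer, fixed: a low light-grey housing, 115 mm (x, front to back) by 212 mm (y), deck 45 mm above the bench. Origin at the centre of its underside; x points to its back, y to its left. The cup is at y = +52 mm, the knob's axis at y = -55 mm
- knob_grip (a point): the mixer's knob, on the right half of the deck: a black upright bar 43 mm long, 12 mm thick and 31 mm high on a round foot 41 mm across and 7 mm high. The point is on its upright axis, 27 mm above the deck, 9 mm below the bar's top and 19 mm above the foot's top
- knob_pointer (a point): tip of the white pointer line on the top of the knob's bar, 20.5 mm from the knob's axis along the bar's length (36 mm above the deck): from the axis to this point is the bar's direction. With the knob off it stands 0.611 rad (35 degrees) to the left (counter-clockwise from above) of the mixer's x axis
- mixer_knob (a joint): turn of the knob in rad: 0 is off, against its end; it grows clockwise seen from above. Click stops every 0.393 rad (22.5 degrees): the third is at 1.178; there are five, marked by dots on the dial. A spring drives it back to off from everywhere. The torque needed is about 0.1 N m just before each stop, jumps to 0.25 or 0.3 just past it and eases off towards the next: that is the click
- big_jar: a bystander: the biggest specimen jar, white lid, 62 mm across and 72 mm tall, standing upright behind the fallen jar; origin at the centre of its underside
- oil_bottle: a bystander: dropper bottle, 29 mm across, 68 mm tall; origin at the centre of its underside
- stain_bottle: a bystander: small capped bottle, 31 mm across, 56 mm tall; origin at the centre of its underside
- dish_a: a bystander: petri dish 55 mm across, 14 mm high; origin at the centre of its underside
- dish_b: a bystander: petri dish 55 mm across, 14 mm high; origin at the centre of its underside
- tally: a bystander: hand tally counter, 45 x 52 x 26 mm; origin at the centre of its underside
- mailer: a bystander: flat white slide mailer, 90 x 35 x 16 mm; origin at the centre of its underside
Mind the look-alikes: they are no part of the job. Leave any green or turquoise look-alike of the part that bears jar_center alone.

How it is judged:
By the outcome, as a careful person would: the job done as asked, in the order asked, and still so for the second after the job is handed in, while the arm keeps its last pose, push and grip.
It also fails if it takes over 72 s, if anything falls off the work surface, if the arm or the gripper's body presses on something with over 40 N, if the wrist force passes 120 N, or if a joint passes its speed limit or range.

## Working session

There is one attempt and no reset: what is moved stays moved. The work goes in short steps, Python scripts to look and compute and a tool call to move; the robot and the scene stay as the last step left them, time stands still between calls to the robot, and variables do not carry over. Pictures are saved under pics/ and viewed, at most 12 in all, crops included, and the job is handed in when it is done.

Besides the shell and the picture viewer there is one more tool, called after ">>>" as name(argument=value, ...) on one line, values as JSON. step_arm: Moves the arm, as the interface text tells. Its arguments: {"type":"object","properties":{"plan":{"type":"array"},"grip_force":{"type":"number"}},"required":["plan"]}

```bash
ls; mkdir -p pics; cat > h.py <<'E'
import numpy as np, cv2
from scipy.spatial.transform import Rotation as R
from cell import r, eyes, sign_off
def save(c,n): cv2.imwrite('pics/'+n,cv2.cvtColor(c['image'],cv2.COLOR_RGB2BGR))
E
python3 - <<'E'
from h import *
o=r.get_obs(); print({k:np.round(v,3).tolist() for k,v in o.items()}, r.grip_depth)
for n in ['scene','side']:
    c=eyes.read_camera(n); save(c,n+'0.png'); print(n,c['xyz'],c['attitude'],c['k1'],c['camera_matrix'].tolist() if hasattr(c['camera_matrix'],'tolist') else c['camera_matrix'])
    for l in ['jar_center','mixer_cup','knob_grip','knob_pointer','big_jar','mixer']:
        print(l,[(np.round(d['xyz'],3).tolist(),round(d['confidence'],2)) for d in eyes.tip_of(l,n)])
E
```

```text
pics
{'clock': 0.0, 'joints': [1.184, 0.629, 0.038, 1.518, -0.027, 0.996, -0.02], 'joint_velocities': [0.002, 0.001, -0.001, -0.0, 0.0, -0.001, 0.001], 'joint_efforts': [-0.0, -56.341, 1.226, -19.345, 0.011, 0.011, -0.0], 'ee_pos': [0.205, -0.616, 0.23], 'eef_rot': [0.987, 0.16, -0.0, -0.001], 'ft_force': [-0.093, 0.836, 0.709], 'moment': [-0.035, -0.011, 0.005], 'grip_force': 0.0, 'opening': 0.999} 0.0187
scene [0.21017257 0.29252618 0.74257877] [-0.20041541  0.90575814 -0.36362659  0.0849209 ] -0.08207082560677686 [[390.1888720152122, 0.0, 323.60285977745036], [0.0, 390.1888720152122, 197.6944676524534], [0.0, 0.0, 1.0]]
jar_center [([0.431, -0.25, 0.021], 0.97), ([0.521, -0.385, 0.02], 0.9), ([0.428, -0.498, 0.022], 0.67)]
mixer_cup [([0.577, -0.119, 0.05], 0.68)]
knob_grip [([0.581, -0.228, 0.068], 0.74)]
knob_pointer [([0.592, -0.214, 0.083], 0.53), ([0.603, -0.366, -0.0], 0.47)]
big_jar [([0.645, -0.474, -0.001], 0.75), ([0.336, -0.41, 0.002], 0.74)]
mixer [([0.575, -0.173, -0.003], 0.85)]
side [-0.02982396 -0.98772479  0.49704252] [ 0.80668292 -0.2586553   0.16691753 -0.50447858] 0.00789461605442269 [[516.1118417101964, 0.0, 316.1366497277073], [0.0, 516.1118417101964, 195.86095719527054], [0.0, 0.0, 1.0]]
jar_center [([0.432, -0.252, 0.023], 0.93), ([0.43, -0.5, 0.022], 0.78), ([0.518, -0.382, 0.018], 0.71), ([0.318, -0.329, 0.002], 0.16)]
mixer_cup [([0.575, -0.118, 0.053], 0.71)]
knob_grip [([0.572, -0.12, 0.049], 0.31)]
knob_pointer []
big_jar [([0.646, -0.478, -0.0], 0.75)]
mixer [([0.577, -0.169, 0.0], 0.95)]
```

View pics/scene0.png

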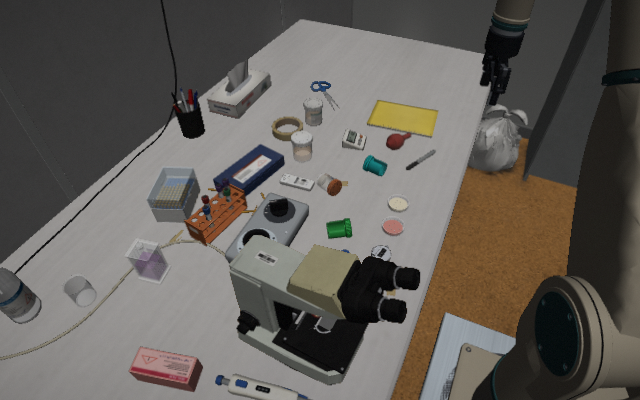

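View pics/side0.png

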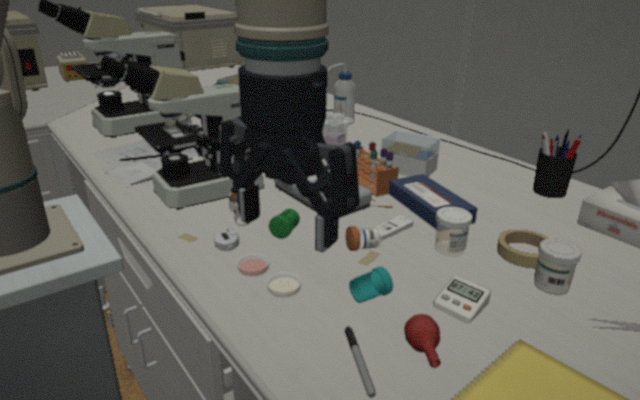

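Scene view. On their side: green jar (340,228), turquoise jar (375,165), and a clear jar with an orange-brown lid (329,184). By the description I choose the brown-lid jar, at about (0.52, -0.385). I'll check it in a close crop, along with the clearance around the mixer.

```bash
cat >> h.py <<'E'
def cloud(c,pos=None,rot=None):
    K=c['camera_matrix']; uv=np.stack(np.meshgrid(np.arange(640.),np.arange(400.)),-1).reshape(-1,1,2)
    n=cv2.undistortPoints(uv,K,np.zeros(4))[:,0]      # distorted slopes
    g=n.copy()
    for _ in range(8): g=n/(1+c['k1']*(g**2).sum(1,keepdims=True))
    p=np.c_[g,np.ones(len(g))]*c['z_map'].reshape(-1,1)
    if 'mount' in c:
        p=p@c['mount'][:3,:3].T+c['mount'][:3,3]; p=p@R.from_quat(rot).as_matrix().T+pos
    else: p=p@R.from_quat(c['attitude']).as_matrix().T+c['xyz']
    p[c['z_map'].ravel()==0]=np.nan
    return p.reshape(400,640,3)
def wrist():
    o=r.get_obs(); c=eyes.read_camera('wrist'); return c,cloud(c,o['ee_pos'],o['eef_rot']),o
def go(target,yaw=None,o=None):
    o=o or r.get_obs(); M=R.from_quat(o['eef_rot']).as_matrix()
    d=M.T@(np.array(target)-o['ee_pos'])*100
    y0=np.degrees(np.arctan2(M[1,0],M[0,0])); 
    print('shift cm',d.round(2),'toolx yaw',round(y0,1), '' if yaw is None else 'turn %.1f'%((y0-yaw+180)%360-180))
E
python3 - <<'E'
from h import *
c=eyes.read_camera('scene'); p=cloud(c)
im=c['image'][140:260,230:390]; cv2.imwrite('pics/crop.png',cv2.cvtColor(cv2.resize(im,None,fx=5,fy=5,interpolation=cv2.INTER_CUBIC),cv2.COLOR_RGB2BGR))
q=p[180:400,140:430].reshape(-1,3); q=q[np.isfinite(q[:,0])&(q[:,2]>.07)&(q[:,0]>.2)&(q[:,1]>-.3)&(q[:,2]<.6)]
for x in np.arange(.2,.8,.05): print(round(x,2),[ (lambda s: '%.2f'%s[:,2].max() if len(s)>3 else '-')(q[(abs(q[:,0]-x-.025)<.025)&(abs(q[:,1]-y-.025)<.025)]) for y in np.arange(-.3,.2,.05)])
go([.515,-.385,.25])
print(eyes.tip_of('mixer_knob','scene')[:1])
E
```

```text
0.2 ['-', '-', '-', '-', '-', '0.31', '0.31', '0.31', '-', '-']
0.25 ['-', '-', '-', '-', '-', '0.30', '0.30', '0.30', '-', '-']
0.3 ['-', '-', '-', '-', '-', '0.28', '0.29', '0.28', '-', '-']
0.35 ['-', '-', '-', '-', '-', '0.28', '0.28', '0.27', '-', '-']
0.4 ['-', '-', '-', '-', '-', '0.23', '0.23', '0.21', '-', '-']
0.45 ['-', '-', '-', '-', '-', '0.23', '0.23', '0.20', '-', '-']
0.5 ['-', '-', '-', '-', '-', '0.22', '0.22', '-', '-', '-']
0.55 ['-', '0.08', '-', '-', '-', '-', '-', '-', '-', '-']
0.6 ['-', '-', '-', '-', '-', '-', '-', '-', '-', '-']
0.65 ['-', '0.10', '0.10', '-', '-', '-', '-', '-', '-', '-']
0.7 ['-', '0.10', '0.10', '0.10', '-', '0.09', '0.10', '-', '-', '-']
0.75 ['-', '-', '-', '0.09', '-', '0.09', '0.11', '-', '-', '-']
0.8 ['-', '-', '0.09', '0.09', '-', '-', '-', '-', '-', '-']
shift cm [ 36.73 -12.23  -1.86] toolx yaw 18.4 Traceback (most recent call last):
  File "<stdin>", line 7, in <module>
ValueError: it knows: big_jar, dish, jar_center, knob_grip, knob_pointer, mailer, mixer, mixer_cup, oil_bottle, stain_bottle, tally
```

View pics/crop.png

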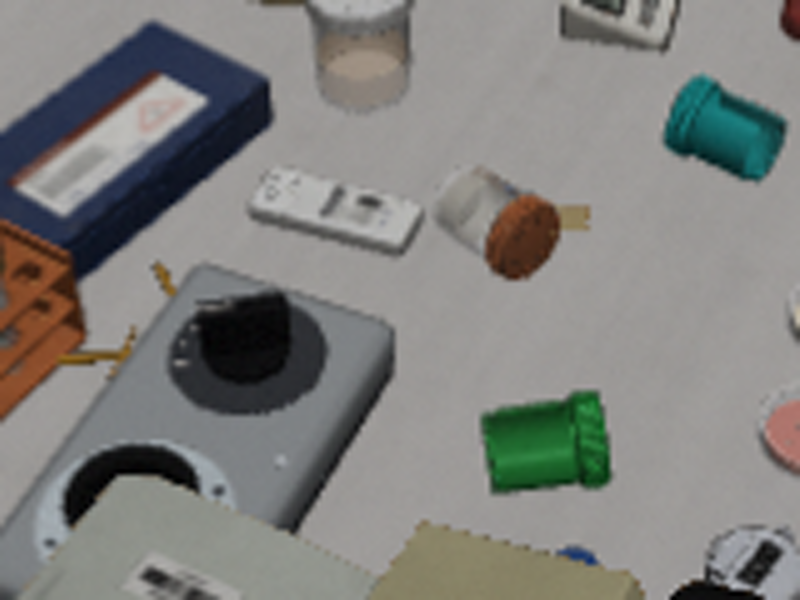

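The crop shows the chosen jar clear, with an orange-brown lid at crop (500,225). Its base points toward the mailer. The look-alikes are plainly green and turquoise. Next I go above it.

>>> step_arm(plan=[[8.5,6,-2,0,0],[8.5,12,-4,0,0],[8.5,18,-6,0,0],[8.5,24,-8,0,0],[8.5,30,-10,0,0],[8.5,35,-12,0,0],[8.5,35,-12,0,0],[8.5,35,-12,0,0]])

```text
clock: 1.75
ee_pos: [0.4989, -0.3929, 0.2313]
eef_rot: [0.987, 0.16, -0.0, 0.0]
ft_force: [0.1, -0.3, -0.1]
opening: 0.99
grip_force: 0.0
```

```bash
python3 - <<'E'
from h import *
c,p,o=wrist(); save(c,'w1.png'); print(o['ee_pos'],o['eef_rot'],o['clock'])
im=c['image'].astype(int); hsv=cv2.cvtColor(c['image'],cv2.COLOR_RGB2HSV)
near=(np.linalg.norm(p[...,:2]-[.521,-.385],axis=-1)<.055)
for lo,hi in [(.008,.06)]:
    m=near&(p[...,2]>lo)&(p[...,2]<hi)
    q=p[m]; print(len(q),q.mean(0),q.max(0),q.min(0))
br=m&(hsv[...,0]<16)&(hsv[...,1]>110)
print('brown',br.sum(),np.median(p[br],0),np.percentile(p[br],[2,98],0))
for l in ['jar_center','mixer_cup','knob_grip','knob_pointer','mailer']:
    print(l,[(np.round(d['xyz'],4).tolist(),round(d['confidence'],2)) for d in eyes.tip_of(l,'wrist')])
E
```

```text
[ 0.49890705 -0.39289898  0.23125829] [ 9.87139407e-01  1.59860962e-01 -4.47058275e-04  2.52700157e-04] 1.75
2269 [ 0.52695771 -0.37967695  0.03396005] [ 0.57589983 -0.352233    0.04648407] [ 0.4869263  -0.40850499  0.01015189]
brown 477 [ 0.50122386 -0.3740391   0.04246928] [[ 0.49020047 -0.39444178  0.03082154]
 [ 0.51108769 -0.35526423  0.04595591]]
jar_center [([0.429, -0.4998, 0.0208], 0.89), ([0.5152, -0.3833, 0.0198], 0.6), ([0.4353, -0.2567, 0.0265], 0.56)]
mixer_cup [([0.5792, -0.116, 0.0514], 0.83)]
knob_grip [([0.5804, -0.223, 0.0706], 0.6)]
knob_pointer [([0.5936, -0.2094, 0.0821], 0.86)]
mailer [([0.6103, -0.3632, 0.0], 0.83)]
```

View pics/w1.png

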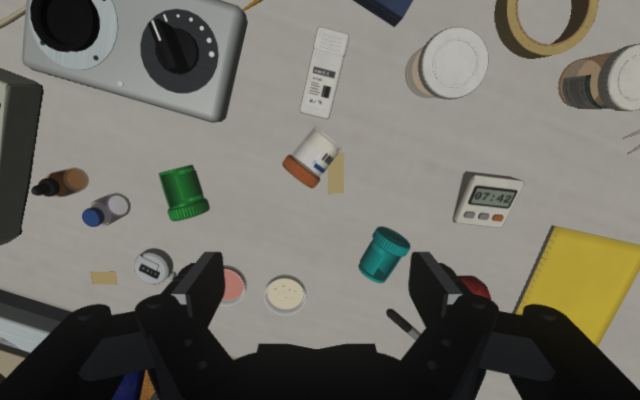

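The picture shows the brown-lid jar at about (310,155), lid end at (302,170) and base at (318,135). The mailer (325,72) is behind it, and the mixer is top left with its cup at (68,15) and knob at (178,50). Next: fit the jar axis and the mixer yaw.

```bash
python3 - <<'E'
from h import *
c,p,o=wrist()
hsv=cv2.cvtColor(c['image'],cv2.COLOR_RGB2HSV)
ok=np.isfinite(p[...,0])
m=ok&(np.linalg.norm(p[...,:2]-[.519,-.38],axis=-1)<.05)&(p[...,2]>.015)&(p[...,0]<.556)
br=m&(hsv[...,0]<16)&(hsv[...,1]>110)
# ridge fit: z = zr - curvature about the axis line: fit cylinder axis by least squares
from scipy.optimize import least_squares
q=p[m]; 
bd=p[m&~br&(p[...,2]>.024)]; ld=p[br&(p[...,2]>.03)]
print(len(bd),len(ld))
def f(v):
    a,x,y,zt=v; u=np.array([np.cos(a)*np.cos(.07),np.sin(a)*np.cos(.07),-.07]); c0=np.array([x,y,.022+zt])
    def rad(s): d=s-c0; return np.linalg.norm(np.cross(d,u),axis=1)
    return rad(bd)-.020
s=least_squares(f,[-.1,.519,-.38,0],loss='soft_l1',f_scale=.001); print('yaw',np.degrees(s.x[0]),s.x,np.abs(s.fun).mean())
u=np.array([np.cos(s.x[0]),np.sin(s.x[0])])
t=(q[:,:2]-s.x[1:3])@u; tl=(ld[:,:2]-s.x[1:3])@u; w=(ld[:,:2]-s.x[1:3])@[-u[1],u[0]]
print('axial extents all',np.percentile(t,[1,99]),'lid',np.percentile(tl,[2,98]),'lid lat',np.percentile(w,[2,98]))
a,b=np.percentile(t,[1,99]); print('lid end',s.x[1:3]+u*a,'base end',s.x[1:3]+u*b)
# mixer deck
d=ok&(abs(p[...,2]-.045)<.004)&(abs(p[...,0]-.577)<.1)&(p[...,1]>-.31)&(p[...,1]<.0)
lab,n=None,None
Q=p[d][:,:2].astype(np.float32); rc=cv2.minAreaRect(Q); print('deck',rc, 'z',np.median(p[d][:,2]))
hull=cv2.convexHull(Q)[:,0]; print(hull[np.argsort(hull[:,1])][:12].round(4).tolist())
# deck edge fits
for nm,sel in [('right',lambda Q:(abs(Q[:,0]-.577)<.04)),]:
    B=[]; 
    for x in np.arange(.54,.615,.005):
        s1=Q[abs(Q[:,0]-x)<.003]; B.append([x,s1[:,1].min()])
    B=np.array(B); print('right edge',np.polyfit(B[:,0],B[:,1],1),B[:,1].round(4))
B=[]
for y in np.arange(-.26,-.1,.01):
    s1=Q[abs(Q[:,1]-y)<.003]
    if len(s1): B.append([y,s1[:,0].min()])
B=np.array(B); print('front edge',np.polyfit(B[:,0],B[:,1],1),B.round(4).tolist())
w=ok&(p[...,2]>.07)&(np.hypot(p[...,0]-.58,p[...,1]+.226)<.035)
print('knob top',cv2.minAreaRect(p[w][:,:2].astype(np.float32)),w.sum())
wh=w&(hsv[...,2]>150)&(hsv[...,1]<60); print('white',p[wh].mean(0) if wh.any() else 0)
E
```

```text
25072 474
yaw 112.6683104717629 [ 1.96643298  0.37624166 -0.02576098  0.25472047] 0.01897691055380071
axial extents all [-0.42699752 -0.33494125] lid [-0.38637675 -0.35347267] lid lat [0.00418584 0.0352966 ]
lid end [ 0.54080469 -0.41977353] base end [ 0.50532659 -0.33482848]
deck ((0.5566996335983276, -0.16283638775348663), (0.11070181429386139, 0.2469409704208374), 12.694780349731445) z 0.04458989036858077
[[0.557200014591217, -0.27720001339912415], [0.5325999855995178, -0.27709999680519104], [0.5281999707221985, -0.27619999647140503], [0.5978000164031982, -0.2759000062942505], [0.525600016117096, -0.27459999918937683], [0.625, -0.27390000224113464], [0.5253000259399414, -0.2736999988555908], [0.6273000240325928, -0.273499995470047], [0.6309999823570251, -0.2720000147819519], [0.5242999792098999, -0.27079999446868896], [0.5241000056266785, -0.27000001072883606], [0.6327999830245972, -0.26989999413490295]]
right edge [ 0.02919084 -0.29287168] [-0.2768 -0.2768 -0.2763 -0.2772 -0.2772 -0.2759 -0.2758 -0.2764 -0.2764
 -0.2761 -0.2754 -0.2759 -0.2759 -0.2747 -0.2744]
front edge [-0.03109492  0.51537163] [[-0.26, 0.5235], [-0.25, 0.5235], [-0.24, 0.5228], [-0.23, 0.5224], [-0.22, 0.5218], [-0.21, 0.5219], [-0.2, 0.522], [-0.19, 0.5208], [-0.18, 0.5209], [-0.17, 0.5207], [-0.16, 0.52], [-0.15, 0.52], [-0.14, 0.5205], [-0.13, 0.5189], [-0.12, 0.5195], [-0.11, 0.5186]]
knob top ((0.5772908926010132, -0.22703397274017334), (0.04309026896953583, 0.01357963401824236), 36.75566482543945) 862
white [ 0.58702485 -0.21944893  0.08077273]
```

```bash
cat > jar.py <<'E'
from h import *
from scipy.optimize import least_squares
c,p,o=wrist()
hsv=cv2.cvtColor(c['image'],cv2.COLOR_RGB2HSV)
m=np.isfinite(p[...,0])&(np.linalg.norm(p[...,:2]-[.519,-.38],axis=-1)<.05)&(p[...,2]>.015)&(p[...,2]<.055)&(p[...,0]<.556)
br=m&(hsv[...,0]<16)&(hsv[...,1]>110)
bd=p[m&~br&(p[...,2]>.024)]; ld=p[br&(p[...,2]>.02)]
def f(v):
    a,x,y=v; u=np.array([np.cos(a),np.sin(a),-.07])/np.hypot(1,.07); c0=np.array([x,y,.022])
    rad=lambda s: np.linalg.norm(np.cross(s-c0,u),axis=1)
    return np.r_[rad(bd)-.020,rad(ld)-.023]
s=least_squares(f,[-.1,.519,-.38],loss='soft_l1',f_scale=.001); u=np.array([np.cos(s.x[0]),np.sin(s.x[0])])
s.x[1:]-=u*((s.x[1:]-[.519,-.38])@u)
q=p[m]; t=(q[:,:2]-s.x[1:])@u; tl=(ld[:,:2]-s.x[1:])@u
print('baseward yaw',np.degrees(s.x[0]),np.abs(s.fun).mean(),len(bd),len(ld)); a,b=np.percentile(t,[1,99]); print('ext',a,b,'lid',np.percentile(tl,[2,98]))
print('lid end',s.x[1:]+u*a,'base end',s.x[1:]+u*b,'lid/body line',s.x[1:]+u*np.percentile(tl,98))
E
python3 jar.py
```

```text
baseward yaw -21.22729488037056 0.0006072326811437362 1421 476
ext -0.02506973071386 0.028623160066779212 lid [-0.02513274 -0.01254021]
lid end [ 0.49477167 -0.37313594] base end [ 0.54482158 -0.39257646] lid/body line [ 0.50645108 -0.37767249]
```

```bash
python3 -c "
from h import *
go([.501,-.3755,.004],-21)"
```

```text
shift cm [ 0.77 -1.61 22.74] toolx yaw 18.3 turn 39.3
```

>>> step_arm(plan=[[8.5,0.8,-1.6,3,10],[8.5,0.8,-1.6,6,20],[8.5,0.8,-1.6,9,30],[8.5,0.8,-1.6,11,39.3],[8.5,0.8,-1.6,11,39.3],[8.5,0.8,-1.6,11,39.3]])

```text
clock: 2.9
ee_pos: [0.5023, -0.3754, 0.1221]
eef_rot: [0.984, -0.18, 0.001, 0.0]
ft_force: [-0.2, -0.2, 0.3]
opening: 0.994
grip_force: 0.0
```

```bash
python3 jar.py; python3 -c "
from h import *
c,p,o=wrist(); save(c,'w2.png')
go([.501,-.3755,.004],-21)"
```

```text
baseward yaw -20.621805349080763 0.0005698667235891204 2980 965
ext -0.024853796676237997 0.029333969554948835 lid [-0.02492232 -0.01228636]
lid end [ 0.49486499 -0.37356833] base end [ 0.5455807  -0.39265315] lid/body line [ 0.50662717 -0.37799455]
shift cm [-0.17  0.04 11.86] toolx yaw -20.8 turn 0.2
```

View pics/w2.png

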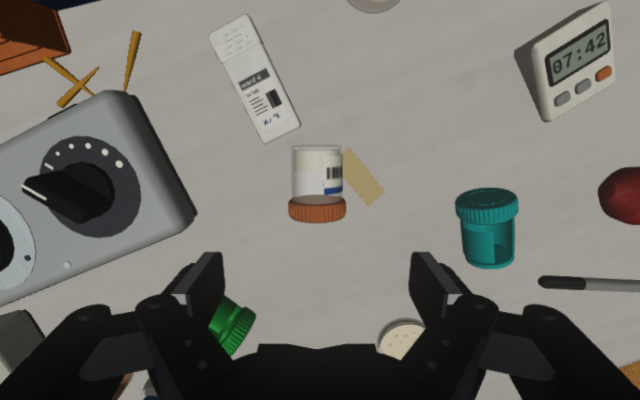

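The jar axis now runs straight up the picture between the fingers, with the lid at (317,210). I descend and grip the lid.

>>> step_arm(plan=[[8.5,-0.1,0,4,0],[8.5,-0.1,0,8,0],[8.5,-0.1,0,11.6,0],[8.5,-0.1,0,11.8,0],[8.5,-0.1,0,11.8,0],[3.5,-0.1,0,11.8,0],[3.5,-0.1,0,11.8,0],[3.5,-0.1,0,11.8,0],[3.5,-0.1,0,11.8,0],[3.5,-0.1,0,11.8,0],[3.5,-0.1,0,11.8,0],[3.5,-0.1,0,11.8,0]], grip_force=30)

```text
clock: 4.5
ee_pos: [0.5017, -0.3748, 0.0046]
eef_rot: [0.983, -0.181, 0.001, 0.0]
ft_force: [-0.8, 1.1, 6.9]
opening: 0.523
grip_force: 29.8
```

>>> step_arm(plan=[[3.5,0,0,-3,0],[3.5,0,0,-7,0],[3.5,0,0,-11,0],[3.5,0,0,-14,0],[3.5,0,0,-14,0],[3.5,0,0,-14,0]])

```text
clock: 5.25
ee_pos: [0.5003, -0.3739, 0.1425]
eef_rot: [0.983, -0.181, -0.001, -0.0]
ft_force: [0.0, 0.0, -1.9]
opening: 0.525
grip_force: 31.1
```

```bash
python3 -c "
from h import *
c,p,o=wrist(); s=eyes.read_camera('side'); K=s['camera_matrix']
A=R.from_quat(s['attitude']).as_matrix(); q=A.T@(o['ee_pos']-s['xyz']); u=K@(q/q[2]); print(u,o['ee_pos'])
x,y=int(u[0]),int(u[1]); a=cv2.resize(s['image'][max(0,y-90):y+70,max(0,x-90):x+90],(540,480)); b=cv2.resize(c['image'][140:300,240:400],(260,260)); 
im=np.zeros((480,800,3),np.uint8); im[:,:540]=a; im[:260,540:]=b; save({'image':im},'h1.png')
print(o['ft_force'],o['opening'])"
```

```text
[355.45241147 177.13625038   1.        ] [ 0.5003165  -0.37391317  0.14247739]
[ 0.01174348  0.00871296 -1.87987466] 0.5251997457258418
```

View pics/h1.png

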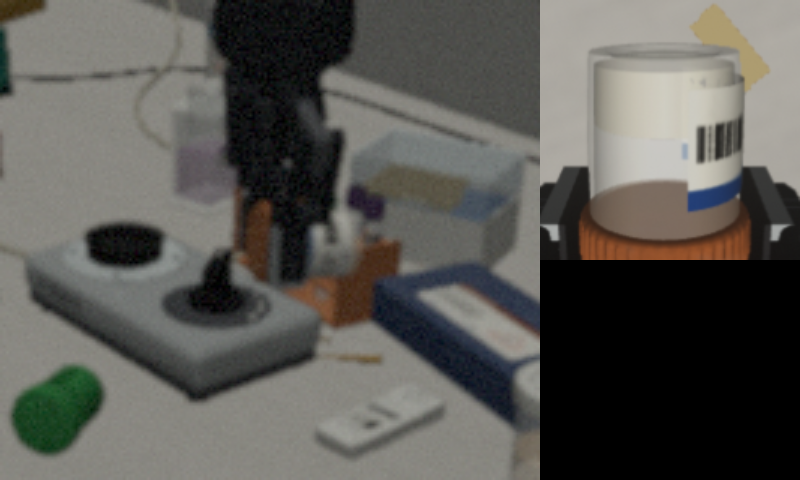

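Jar held level by the lid with its base free. I can only turn about the tool's z, so I'll roll the jar upright in the pads by pushing the low edge of its base against the mixer's right deck edge, on a spot clear of the knob.

```bash
python3 -c "
from h import *
print(r.get_obs()['joints'])
go([.605,-.345,.09],91.75)"
```

```text
[ 0.46759689  0.70607813  0.21427311  1.67858121 -0.19730573  0.78104436
 -1.16273436]
shift cm [ 8.79 -6.43  5.16] toolx yaw -20.9 turn -112.7
```

>>> step_arm(plan=[[3.5,1,-0.8,0,-10],[3.5,2,-1.5,0,-20],[3.5,3,-2.2,0,-30],[3.5,4,-3,0,-40],[3.5,5,-3.8,0,-50],[3.5,6,-4.5,0,-60],[3.5,7,-5.2,0,-70],[3.5,8,-6,0,-80],[3.5,8.8,-6.4,1,-90],[3.5,8.8,-6.4,3,-100],[3.5,8.8,-6.4,5,-110],[3.5,8.8,-6.4,5,-112.7],[3.5,8.8,-6.4,5,-112.7],[3.5,8.8,-6.4,5,-112.7]])

```text
clock: 7.1
ee_pos: [0.6058, -0.3461, 0.0928]
eef_rot: [0.696, 0.718, -0.0, -0.0]
ft_force: [-0.5, -0.4, -1.6]
opening: 0.531
grip_force: 31.1
```

```bash
python3 -c "
from h import *
go([.605,-.340,.044],91.75); go([.605,-.2765-.048,.044],91.75)"
```

```text
shift cm [ 0.61 -0.06  4.88] toolx yaw 91.7 turn -0.0
shift cm [ 2.16 -0.01  4.88] toolx yaw 91.7 turn -0.0
```

>>> step_arm(plan=[[3.5,0,0,2.5,0],[3.5,0.3,0,4.9,0],[3.5,1,0,4.9,0],[3.5,1.6,0,4.9,0],[3.5,2.0,0,4.9,0],[3.5,2.3,0,4.9,0],[3.5,2.5,0,4.9,0],[3.5,2.5,0,4.9,0]])

```text
clock: 8.1
ee_pos: [0.6055, -0.3218, 0.0447]
eef_rot: [0.696, 0.718, -0.0, 0.001]
ft_force: [0.6, -0.4, -0.3]
opening: 0.528
grip_force: 31.2
```

>>> step_arm(plan=[[3.5,0.2,0,0,0],[3.5,0.4,0,0,0],[3.5,0.6,0,0,0],[3.5,0.6,0,0,0]])

```text
clock: 8.6
ee_pos: [0.6053, -0.3212, 0.0457]
eef_rot: [0.697, 0.717, -0.002, 0.004]
ft_force: [0.4, -9.5, 2.4]
opening: 0.526
grip_force: 31.3
```

```bash
python3 -c "
from h import *
c=eyes.read_camera('scene'); q=cloud(c)
w,p,o=wrist(); print(o['ft_force'],o['ee_pos'])
d=np.linalg.norm(np.nan_to_num(q)-(o['ee_pos']+[0,.02,.02]),axis=2); y,x=np.unravel_index(d.argmin(),d.shape)
a=cv2.resize(c['image'][y-45:y+45,x-50:x+50],(500,450),interpolation=2); b=cv2.resize(w['image'][140:300,240:400],(300,300)); 
im=np.zeros((450,800,3),np.uint8); im[:,:500]=a; im[:300,500:]=b; save({'image':im},'h2.png')"
```

```text
[ 0.57962033 -9.00901345  1.96539935] [ 0.60527775 -0.32123025  0.04564773]
```

View pics/h2.png

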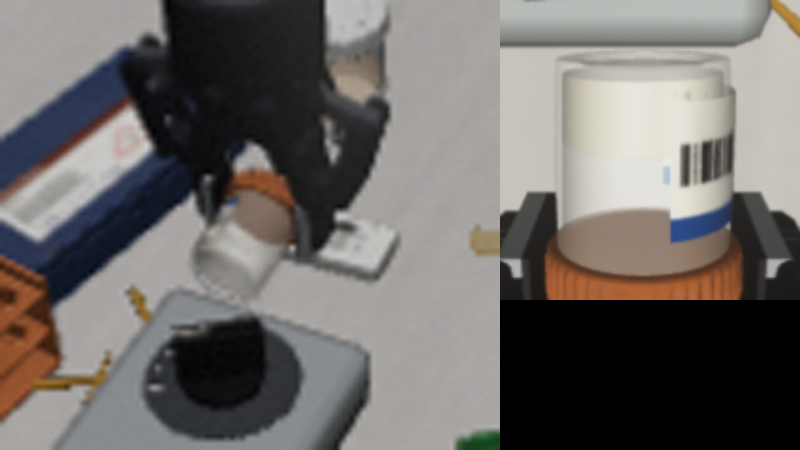

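The wrist view still shows the jar level, and the force (9.5 N) shows the base touching the deck edge. I start the arc with a lighter grip.

>>> step_arm(plan=[[3.5,0.3,0,-0.2,0],[3.5,0.4,0,-0.5,0],[3.5,0.6,0,-0.8,0],[3.5,0.75,0,-1.05,0],[3.5,1.0,0,-1.4,0],[3.5,1.2,0,-1.65,0],[3.5,1.45,0,-1.85,0],[3.5,1.45,0,-1.85,0]], grip_force=22)

```text
clock: 9.7
ee_pos: [0.6047, -0.3027, 0.0635]
eef_rot: [0.696, 0.718, -0.001, 0.001]
ft_force: [0.3, -5.1, 1.5]
opening: 0.526
grip_force: 28.3
```

```bash
cat > look.py <<'E'
from h import *
import sys
c=eyes.read_camera('scene'); q=cloud(c)
w,p,o=wrist(); print(o['ft_force'],o['ee_pos'],o['opening'])
# brown lid & body points in wrist view near gripper, in TCP-centred frame (forward=tool x, up)
M=R.from_quat(o['eef_rot']).as_matrix(); t=(p-o['ee_pos'])@M
hsv=cv2.cvtColor(w['image'],cv2.COLOR_RGB2HSV)
m=np.isfinite(t[...,0])&(abs(t[...,1])<.004)&(t[...,0]>-.03)&(t[...,0]<.07)&(t[...,2]<.04)&(t[...,2]>-.06)
a=t[m]; i=np.argsort(a[:,0]); a=a[i]; h=hsv[m][i]
for k in range(0,len(a),max(1,len(a)//24)): print('fwd %.1f up %.1f mm hue %d sat %d'%(a[k,0]*1e3,-a[k,2]*1e3,h[k,0],h[k,1]))
d=np.linalg.norm(np.nan_to_num(q)-(o['ee_pos']+[0,.02,.02]),axis=2); y,x=np.unravel_index(d.argmin(),d.shape)
A=cv2.resize(c['image'][y-45:y+45,x-50:x+50],(500,450),interpolation=2); b=cv2.resize(w['image'][140:300,240:400],(300,300)); 
im=np.zeros((450,800,3),np.uint8); im[:,:500]=A; im[:300,500:]=b; save({'image':im},sys.argv[1])
E
python3 look.py h3.png
```

```text
[ 0.72627253 -5.83510871  1.94383726] [ 0.60464066 -0.30278449  0.06342544] 0.5222966380454265
fwd -2.8 up 40.0 mm hue 11 sat 108
fwd 0.5 up 41.0 mm hue 11 sat 173
fwd 2.8 up 38.0 mm hue 11 sat 172
fwd 5.1 up 38.9 mm hue 11 sat 170
fwd 7.4 up 34.9 mm hue 11 sat 169
fwd 9.2 up 31.9 mm hue 21 sat 8
fwd 11.0 up 30.4 mm hue 23 sat 4
fwd 13.4 up 28.4 mm hue 20 sat 3
fwd 16.0 up 28.3 mm hue 23 sat 4
fwd 18.6 up 26.6 mm hue 25 sat 7
fwd 21.3 up 23.8 mm hue 23 sat 4
fwd 24.1 up 23.1 mm hue 24 sat 17
fwd 26.9 up 20.1 mm hue 23 sat 19
fwd 29.8 up 20.0 mm hue 24 sat 18
fwd 32.7 up 18.3 mm hue 26 sat 18
fwd 35.6 up 13.3 mm hue 24 sat 24
fwd 38.7 up 13.7 mm hue 25 sat 24
fwd 40.8 up -18.4 mm hue 60 sat 7
fwd 42.8 up 10.3 mm hue 40 sat 7
fwd 45.9 up -18.6 mm hue 60 sat 5
fwd 51.4 up -18.8 mm hue 108 sat 17
fwd 56.4 up -18.8 mm hue 108 sat 17
fwd 60.9 up -17.5 mm hue 15 sat 2
fwd 65.7 up -18.1 mm hue 102 sat 18
```

The depth profile shows the jar body sloping about 32° base-down, so the roll works. Continuing the arc.

>>> step_arm(plan=[[3.5,0.3,0,-0.25,0],[3.5,0.6,0,-0.45,0],[3.5,0.95,0,-0.63,0],[3.5,1.3,0,-0.78,0],[3.5,1.65,0,-0.9,0],[3.5,2.0,0,-1.0,0],[3.5,2.4,0,-1.03,0],[3.5,2.8,0,-1.05,0],[3.5,3.15,0,-1.05,0],[3.5,3.15,0,-1.05,0]])

```text
clock: 11.05
ee_pos: [0.6036, -0.2685, 0.0734]
eef_rot: [0.696, 0.718, 0.0, -0.0]
ft_force: [-0.3, -2.9, 1.9]
opening: 0.53
grip_force: 22.2
```

```bash
python3 look.py h4.png
```

```text
[-0.8839197  -2.71994393  3.17456554] [ 0.60363314 -0.2688349   0.07339862] 0.5274203546268023
fwd -30.0 up 22.4 mm hue 11 sat 179
fwd -22.5 up 25.7 mm hue 12 sat 181
fwd -16.0 up 27.5 mm hue 11 sat 180
fwd -10.2 up 30.0 mm hue 12 sat 180
fwd -4.7 up 33.3 mm hue 11 sat 178
fwd 0.2 up 34.6 mm hue 11 sat 173
fwd 4.6 up 36.6 mm hue 11 sat 178
fwd 7.2 up 33.8 mm hue 11 sat 174
fwd 8.7 up 30.2 mm hue 11 sat 173
fwd 10.0 up 26.7 mm hue 11 sat 172
fwd 10.8 up 18.2 mm hue 21 sat 24
fwd 12.2 up 17.2 mm hue 24 sat 24
fwd 14.4 up 11.2 mm hue 24 sat 23
fwd 16.6 up 4.5 mm hue 25 sat 21
fwd 19.2 up -0.8 mm hue 22 sat 19
fwd 21.3 up -6.8 mm hue 28 sat 20
fwd 23.4 up -15.5 mm hue 70 sat 7
fwd 28.4 up -30.8 mm hue 108 sat 17
fwd 34.6 up -28.4 mm hue 105 sat 14
fwd 40.7 up -28.4 mm hue 108 sat 17
fwd 46.7 up -28.1 mm hue 102 sat 17
fwd 52.5 up -29.0 mm hue 105 sat 21
fwd 58.3 up -29.0 mm hue 100 sat 20
fwd 63.5 up -26.4 mm hue 30 sat 2
fwd 69.1 up -29.2 mm hue 105 sat 19
```

View pics/h4.png

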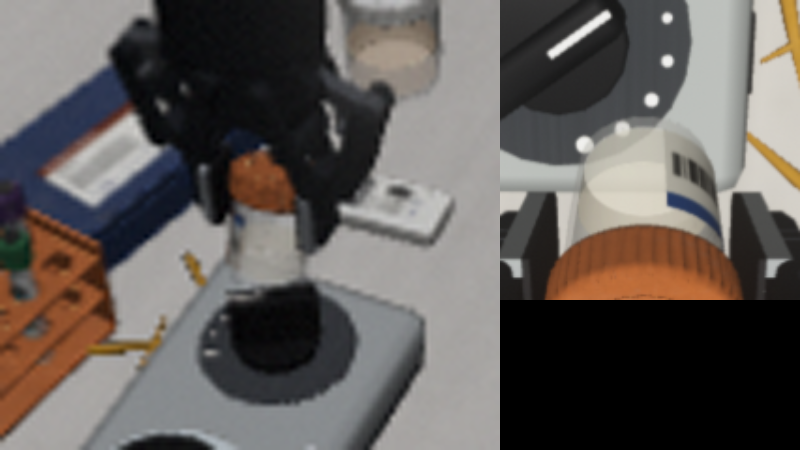

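The lid top is now about 22° off level; the jar is nearly upright, with its base edge at the deck edge. One more short push that stays clear of the knob, then lift.

>>> step_arm(plan=[[3.5,0.3,0,0.1,0],[3.5,0.6,0,0.2,0],[3.5,0.9,0,0.3,0],[3.5,0.9,0,0.5,0],[3.5,0.9,0,0.5,0],[3.5,0.8,0,-1,0],[3.5,0.4,0,-3,0],[3.5,0,0,-6,0],[3.5,0,0,-8,0],[3.5,0,0,-8,0],[3.5,0,0,-8,0]])

```text
clock: 12.52
ee_pos: [0.6028, -0.2685, 0.1522]
eef_rot: [0.696, 0.718, -0.0, -0.001]
ft_force: [-0.2, 0.0, -0.9]
opening: 0.52
grip_force: 23.0
```

```bash
cat > lid.py <<'E'
from h import *
w,p,o=wrist(); M=R.from_quat(o['eef_rot']).as_matrix(); t=(p-o['ee_pos'])@M
hsv=cv2.cvtColor(w['image'],cv2.COLOR_RGB2HSV)
b=np.isfinite(t[...,0])&(hsv[...,0]<16)&(hsv[...,1]>110)&(abs(t[...,1])<.015)&(t[...,0]<.03)&(t[...,2]>-.06)&(t[...,2]<.02)
a=t[b]; top=a[a[:,0]<a[:,0].max()-.012]
s=np.polyfit(top[:,0],-top[:,2],1); print('lid fwd range',np.percentile(a[:,0],[1,99]),'tilt deg',np.degrees(np.arctan(s[0])),'up at fwd0',s[1],len(top))
k=np.polyfit(top[:,1],-top[:,2],1); print('side tilt',np.degrees(np.arctan(k[0])))
body=t[np.isfinite(t[...,0])&(hsv[...,1]<60)&(abs(t[...,1])<.006)&(t[...,0]<.05)&(t[...,0]>0)&(t[...,2]>-.025)&(t[...,2]<.028)]
if len(body)>20: f=np.polyfit(-body[:,2],body[:,0],1); print('body front line tilt',np.degrees(np.arctan(-f[0])),len(body),'fwd at tcp height',f[1])
print(o['ee_pos'],o['ft_force'],o['clock'])
E
python3 lid.py; python3 - <<'E'
from h import *
c,p,o=wrist()
for l in ['mixer_cup','knob_grip','knob_pointer']:
    print(l,[(np.round(d['xyz'],4).tolist(),round(d['confidence'],2)) for d in eyes.tip_of(l,'wrist')])
ok=np.isfinite(p[...,0])
# rim ring of the cup
m=ok&(p[...,2]>.055)&(p[...,2]<.068)&(np.hypot(p[...,0]-.576,p[...,1]+.119)<.045)
Q=p[m][:,:2].astype(np.float32)
if len(Q)>20: print('rim',cv2.minEnclosingCircle(Q),len(Q),p[m][:,2].mean()); save(c,'w3.png')
go([.576,-.119,.19])
E
```

```text
lid fwd range [-0.03035893  0.0099252 ] tilt deg 16.04477260454388 up at fwd0 0.0349445226879065 3379
side tilt -1.4104664167398109
body front line tilt 14.31261795731357 1288 fwd at tcp height 0.0144603068838075
[ 0.60278385 -0.26851853  0.15220528] [-0.18961369  0.00621693 -0.9084433 ] 12.525
mixer_cup []
knob_grip [([0.5751, -0.1722, 0.0038], 0.68), ([0.5789, -0.2272, 0.0751], 0.56)]
knob_pointer [([0.594, -0.2081, 0.0821], 0.73)]
rim ((0.5750254392623901, -0.1273905634880066), 0.029492579400539398) 1176 0.05962370749060578
shift cm [15.07 -2.25 -3.75] toolx yaw 91.8
```

>>> step_arm(plan=[[3.5,2,-0.6,0,0],[3.5,4,-1.2,0,0],[3.5,6,-1.8,0,0],[3.5,8,-2.5,0,0],[3.5,8,-2.5,0,0],[3.5,8,-2.5,0,0]])

```text
clock: 13.52
ee_pos: [0.5765, -0.1912, 0.1533]
eef_rot: [0.696, 0.718, -0.0, 0.0]
ft_force: [-0.3, 0.3, -1.8]
opening: 0.52
grip_force: 23.0
```

```bash
python3 - <<'E'
from h import *
from scipy.optimize import least_squares
c,p,o=wrist(); save(c,'w3.png')
print('cup',[(np.round(d['xyz'],4).tolist(),round(d['confidence'],2)) for d in eyes.tip_of('mixer_cup','wrist')])
ok=np.isfinite(p[...,0]); 
d=np.hypot(p[...,0]-.576,p[...,1]+.12)
m=(ok&(p[...,2]>.056)&(p[...,2]<.066)&(d<.04)).astype(np.uint8)
cs,_=cv2.findContours(m,cv2.RETR_CCOMP,cv2.CHAIN_APPROX_NONE)
Q=p[m>0][:,:2]; rr=lambda v:np.hypot(Q[:,0]-v[0],Q[:,1]-v[1])
s=least_squares(lambda v:rr(v)-.0288,[.576,-.12],loss='soft_l1',f_scale=.001); print('rim mid fit',s.x,np.percentile(rr(s.x),[2,50,98]),len(Q),Q.min(0),Q.max(0))
print(o['ee_pos'])
E
python3 lid.py
```

```text
cup [([0.5796, -0.119, 0.0519], 0.71)]
rim mid fit [ 0.57486139 -0.11975793] [0.02328996 0.02697251 0.03055454] 2612 [ 0.54390655 -0.14950538] [ 0.60565617 -0.0892319 ]
[ 0.57646441 -0.19121039  0.15328173]
lid fwd range [-0.03011458  0.00987093] tilt deg 16.078681789220568 up at fwd0 0.034988963447394536 3340
side tilt -1.4478405043201426
body front line tilt 14.369429698583755 1284 fwd at tcp height 0.014477346111594017
[ 0.57634487 -0.19148796  0.1531842 ] [-0.64399703 -0.19494555 -1.96905293] 13.625
```

View pics/w3.png

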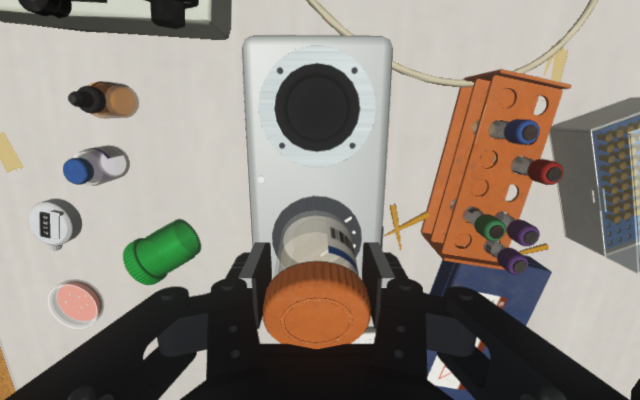

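The picture shows the jar held by its lid, leaning slightly, and the empty cup at (317,107) with nothing in the way. I move over the cup and lower.

```bash
python3 -c "
from h import *
go([.5748,-.119,.083],91.75)"
```

```text
shift cm [7.24 0.06 7.02] toolx yaw 91.7 turn -0.1
```

>>> step_arm(plan=[[3.5,2.5,0,0,0],[3.5,5,0,0,0],[3.5,7.2,0.1,1,0],[3.5,7.2,0.1,3,0],[3.5,7.2,0.1,5,0],[3.5,7.2,0.1,6.2,0],[3.5,7.2,0.1,6.8,0],[3.5,7.2,0.1,7.0,0],[3.5,7.2,0.1,7.0,0]])

```text
clock: 14.8
ee_pos: [0.5752, -0.1181, 0.0837]
eef_rot: [0.696, 0.718, 0.0, 0.0]
ft_force: [0.3, 0.0, -0.4]
opening: 0.524
grip_force: 23.0
```

```bash
python3 lid.py
```

```text
lid fwd range [-0.03022476  0.00988924] tilt deg 16.146862886842406 up at fwd0 0.03501389412100033 3391
side tilt -1.3986679284754946
body front line tilt 19.406560045132423 1541 fwd at tcp height 0.015326937635324878
[ 0.57520318 -0.11814799  0.08368004] [ 0.2678972   0.04816835 -0.35320415] 14.8
```

>>> step_arm(plan=[[3.5,0,0,0.2,0],[3.5,0,0,0.4,0],[3.5,0,0,0.6,0],[3.5,0,0,0.8,0],[3.5,0,0,0.9,0],[3.5,0,0,0.9,0]])

```text
clock: 15.6
ee_pos: [0.5753, -0.117, 0.0768]
eef_rot: [0.696, 0.718, 0.0, 0.0]
ft_force: [-4.8, 3.1, 18.5]
opening: 0.522
grip_force: 23.3
```

```bash
python3 lid.py
```

```text
lid fwd range [-0.02946197  0.00998696] tilt deg 14.785207282583624 up at fwd0 0.03494494700218526 3370
side tilt -1.9164445601098334
body front line tilt 16.355150649577727 1629 fwd at tcp height 0.014788774302659643
[ 0.57527195 -0.11701996  0.07678335] [-4.75739254  3.13495865 18.51267746] 15.6
```

>>> step_arm(plan=[[3.5,0.3,0,-0.2,0],[3.5,0.6,0,-0.3,0],[3.5,0.9,0,-0.3,0],[3.5,1.2,0,-0.3,0],[3.5,1.3,0,-0.3,0],[3.5,1.3,0,-0.3,0]])

```text
clock: 16.4
ee_pos: [0.5748, -0.1072, 0.0779]
eef_rot: [0.696, 0.718, -0.001, 0.001]
ft_force: [-1.3, -6.2, 6.5]
opening: 0.521
grip_force: 21.3
```

```bash
python3 lid.py
```

```text
lid fwd range [-0.02689932  0.00912794] tilt deg 7.576940159454472 up at fwd0 0.03378432206156127 3354
side tilt -1.0579068152327344
body front line tilt 10.256802037650399 1241 fwd at tcp height 0.010094364974063672
[ 0.574839   -0.10724724  0.07788555] [-1.25583157 -6.17019919  6.45392304] 16.4
```

>>> step_arm(plan=[[3.5,0.3,0,0,0],[3.5,0.5,0,0,0],[3.5,0.1,0,0,0],[4.7,0.1,0,0,0],[5.5,0.1,0,0,0],[8,0.1,0,0,0],[8.5,0.1,0,0,0],[8.5,0.1,0,0,0],[8.5,0.1,0,0,0]])

```text
clock: 17.58
ee_pos: [0.5744, -0.104, 0.0773]
eef_rot: [0.696, 0.718, 0.0, 0.0]
ft_force: [-0.2, -0.3, 0.6]
opening: 0.995
grip_force: 0.0
```

```bash
python3 lid.py
```

```text
lid fwd range [-0.02732332  0.00157605] tilt deg 12.968442373664212 up at fwd0 0.036087931000878586 2108
side tilt -2.5342861342560337
body front line tilt 14.770067058855705 1467 fwd at tcp height 0.004692661802560797
[ 0.57444945 -0.10400286  0.07732259] [-0.17664468 -0.34677668  0.62542987] 17.575
```

>>> step_arm(plan=[[8.5,0,0,-2,0],[8.5,0,0,-5,0],[8.5,-3,0,-10,0],[8.5,-8,0,-13,0],[8.5,-10,0,-13,0],[8.5,-10,0,-13,0]])

```text
clock: 18.38
ee_pos: [0.5766, -0.2055, 0.2065]
eef_rot: [0.697, 0.717, -0.0, -0.0]
ft_force: [0.9, 0.5, 0.2]
opening: 0.991
grip_force: 0.0
```

```bash
python3 - <<'E'
from h import *
c,p,o=wrist(); hsv=cv2.cvtColor(c['image'],cv2.COLOR_RGB2HSV)
b=np.isfinite(p[...,0])&(hsv[...,0]<16)&(hsv[...,1]>110)&(np.hypot(p[...,0]-.575,p[...,1]+.119)<.05)&(p[...,2]>.07)
q=p[b]; A=np.c_[q[:,:2]-[.575,-.119],np.ones(len(q))]; t=q[:,2]>q[:,2].max()-.02
from scipy.optimize import least_squares
s=least_squares(lambda v:A@v-q[:,2],[0,0,.106],loss='cauchy',f_scale=.0008)
inl=abs(s.fun)<.002
print('lid plane slopes deg',np.degrees(s.x[:2]),s.x[2],inl.mean(),q[inl].min(0),q[inl].max(0),o['ee_pos'])
ys,xs=np.where(b); y,x=int(ys.mean()),int(xs.mean()); print(x,y)
sc=eyes.read_camera('side'); A=R.from_quat(sc['attitude']).as_matrix(); k=A.T@(np.array([.575,-.119,.08])-sc['xyz']); u=sc['camera_matrix']@(k/k[2])
a1=cv2.resize(c['image'][max(0,y-80):y+80,max(0,x-80):x+80],(400,400)); U,V=int(u[0]),int(u[1]); a2=cv2.resize(sc['image'][V-40:V+40,U-40:U+40],(400,400),interpolation=2)
save({'image':np.hstack([a1,a2])},'j1.png')
E
```

```text
lid plane slopes deg [-2.69716468 11.53107225] 0.10977595470798822 0.9703068294292313 [ 0.55435482 -0.14663176  0.10269782] [ 0.59885551 -0.10413299  0.11382394] [ 0.57656417 -0.20552135  0.20651591]
319 95
```

View pics/j1.png

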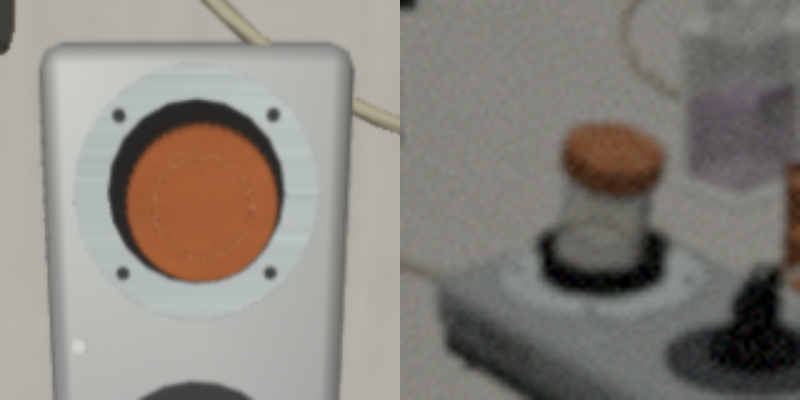

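The jar stands in the cup but leans about 11° toward the knob side (lid centre at left-half pixel (203,203), cup centre near (197,185)). I'll turn the gripper 90° so that closing along the lean straightens and centres the lid, then press it home.

```bash
python3 -c "
from h import *
print(r.get_obs()['joints'].round(2) if hasattr(r.get_obs()['joints'],'round') else r.get_obs()['joints'])
go([.5755,-.1195,.080],1.75)"
```

```text
[ 0.5   0.62 -0.34  1.65  0.24  0.92  0.1 ]
shift cm [ 8.19  0.17 12.62] toolx yaw 91.9 turn 90.1
```

>>> step_arm(plan=[[8.5,1,0,0,10],[8.5,2,0,0,20],[8.5,3,0,0,30],[8.5,4,0,0,40],[8.5,5,0,0,50],[8.5,6,0,0,60],[8.5,7,0.1,0,70],[8.5,8.2,0.2,0,80],[8.5,8.2,0.2,1,90],[8.5,8.2,0.2,4,90.1],[8.5,8.2,0.2,8,90.1],[8.5,8.2,0.2,12,90.1],[8.5,8.2,0.2,12.6,90.1],[8.5,8.2,0.2,12.6,90.1]])

```text
clock: 20.23
ee_pos: [0.577, -0.1207, 0.0813]
eef_rot: [1.0, 0.015, -0.0, -0.0]
ft_force: [0.6, -0.4, 0.6]
opening: 0.998
grip_force: 0.0
```

>>> step_arm(plan=[[6,0,0,0,0],[5,0,0,0,0],[4,0,0,0,0],[3.5,0,0,0,0],[3.5,0,0,0,0],[3.5,0,0,0,0],[3.5,0,0,0,0],[3.5,0,0,0.3,0],[3.5,0,0,0.6,0],[3.5,0,0,0.6,0]], grip_force=40)

```text
clock: 21.48
ee_pos: [0.5814, -0.123, 0.0807]
eef_rot: [1.0, 0.015, 0.005, 0.001]
ft_force: [-2.9, 0.6, 29.7]
opening: 0.524
grip_force: 41.8
```

```bash
cat > plane.py <<'E'
from h import *
from scipy.optimize import least_squares
c,p,o=wrist(); hsv=cv2.cvtColor(c['image'],cv2.COLOR_RGB2HSV)
b=np.isfinite(p[...,0])&(hsv[...,0]<16)&(hsv[...,1]>110)&(np.hypot(p[...,0]-.575,p[...,1]+.119)<.05)&(p[...,2]>.07)
q=p[b]; A=np.c_[q[:,:2]-[.575,-.119],np.ones(len(q))]
s=least_squares(lambda v:A@v-q[:,2],[0,0,.106],loss='cauchy',f_scale=.0008); inl=abs(s.fun)<.002
print('lid slopes deg',np.degrees(s.x[:2]),s.x[2],inl.mean(),q[inl].min(0),q[inl].max(0),len(q)); print(o['ee_pos'],o['ft_force'],o['opening'],o['clock'])
E
python3 plane.py
```

```text
lid slopes deg [-5.85236543  8.70788343] 0.10867618751625378 0.9295711060948081 [ 0.55727779 -0.1462153   0.10151035] [ 0.60237927 -0.10188144  0.11280295] 8860
[ 0.58136658 -0.1229514   0.08074787] [-2.88991725  0.59880159 29.72268509] 0.5236043692357095 21.475
```

>>> step_arm(plan=[[3.5,0,0,-0.8,0],[3.5,0,0,-1.6,0],[3.5,0,0,-2.4,0],[3.5,0,0,-2.4,0],[3.5,0,0,-2.4,0]])

```text
clock: 22.15
ee_pos: [0.5767, -0.1218, 0.099]
eef_rot: [1.0, 0.015, -0.0, -0.0]
ft_force: [-1.0, -0.6, -1.6]
opening: 0.522
grip_force: 41.3
```

```bash
python3 plane.py; python3 lid.py
```

```text
lid slopes deg [-3.76425516  8.67482719] 0.12600394188702566 0.918460833715071 [ 0.55238054 -0.14505245  0.12000592] [ 0.59766538 -0.10075873  0.13034633] 8732
[ 0.5767151  -0.12181618  0.09898394] [-1.01381111 -0.55392362 -1.56822709] 0.521954931566318 22.15
lid fwd range [-0.0217711   0.02038951] tilt deg -2.7046098440929076 up at fwd0 0.026591131893799014 4623
side tilt -8.802357600710451
body front line tilt -5.890421475178799 353 fwd at tcp height 0.017165002129220057
[ 0.57667274 -0.1218072   0.09889226] [ 0.20651222 -0.24504209 -1.0307427 ] 22.2
```

>>> step_arm(plan=[[3.5,0.35,0.55,0,0],[3.5,0.35,0.55,0.5,0],[3.5,0.35,0.55,1.0,0],[3.5,0.35,0.55,1.4,0],[3.5,0.35,0.55,1.5,0],[3.5,0.35,0.55,1.5,0]])

```text
clock: 23.0
ee_pos: [0.5806, -0.1273, 0.0842]
eef_rot: [1.0, 0.015, -0.0, -0.0]
ft_force: [-0.1, 0.8, -0.6]
opening: 0.527
grip_force: 41.3
```

>>> step_arm(plan=[[4.5,0,0,0,0],[5.2,0,0,0,0],[6.5,0,0,0,0],[8.5,0,0,0,0],[8.5,0,0,0,0],[8.5,0,0,0,0]])

```text
clock: 23.75
ee_pos: [0.5807, -0.1274, 0.0843]
eef_rot: [1.0, 0.015, 0.0, 0.0]
ft_force: [-0.3, 0.3, -0.0]
opening: 0.996
grip_force: 0.0
```

```bash
python3 plane.py
```

```text
lid slopes deg [-0.59924942  0.03770807] 0.10535912106529936 0.9179603685472675 [ 0.55461091 -0.14173623  0.10311944] [ 0.59982467 -0.09747898  0.10729389] 7923
[ 0.58065398 -0.12740387  0.08432167] [-0.31720502  0.32962128 -0.03949178] 0.9958790129837005 23.75
```

The jar is upright now: lid level within 0.6°, top at 105 mm, centred in the cup. Next I rise and measure the knob.

>>> step_arm(plan=[[8.5,0,0,-3,0],[8.5,0,0,-7,0],[8.5,0,4,-12,-10],[8.5,-3,9,-13,-20],[8.5,-5,11,-13,-30],[8.5,-6,11,-13,-35],[8.5,-6,11,-13,-35],[4.5,-6,11,-13,-35]])

```text
clock: 24.8
ee_pos: [0.5246, -0.2386, 0.2144]
eef_rot: [0.949, 0.314, 0.0, 0.0]
ft_force: [-0.6, -0.3, 0.0]
opening: 0.811
grip_force: 0.0
```

```bash
python3 plane.py; python3 - <<'E'
from h import *
c,p,o=wrist(); save(c,'k1.png'); hsv=cv2.cvtColor(c['image'],cv2.COLOR_RGB2HSV); ok=np.isfinite(p[...,0])
w=ok&(p[...,2]>.074)&(p[...,2]<.09)&(np.hypot(p[...,0]-.577,p[...,1]+.227)<.032)
rc=cv2.minAreaRect(p[w][:,:2].astype(np.float32)); print('bar',rc,w.sum(),np.median(p[w][:,2]))
wh=w&(hsv[...,2]>150)&(hsv[...,1]<60); print('white',p[wh].mean(0) if wh.any() else 0)
for l in ['knob_grip','knob_pointer']: print(l,[(np.round(d['xyz'],4).tolist(),round(d['confidence'],2)) for d in eyes.tip_of(l,'wrist')])
go([*rc[0],.057],36.75); print(np.round(o['joints'],2))
E
```

```text
lid slopes deg [-0.05258718  0.06974712] 0.105292835454299 0.9618863049095607 [ 0.55443386 -0.14208378  0.10329552] [ 0.59874771 -0.09789605  0.10727551] 3096
[ 0.52460491 -0.23859275  0.21438288] [-0.57406126 -0.29495262  0.03498974] 0.8114236538967787 24.8
bar ((0.5777435302734375, -0.22676585614681244), (0.0420752614736557, 0.011562458239495754), 37.447017669677734) 671 0.07998750505719171
white [ 0.58719168 -0.21947018  0.08063183]
knob_grip [([0.5756, -0.2238, 0.0708], 0.73), ([0.3352, -0.4052, -0.0048], 0.67)]
knob_pointer [([0.5932, -0.2121, 0.0818], 0.87)]
shift cm [ 4.97  2.24 15.72] toolx yaw 36.7 turn -0.0
[ 0.43  0.54 -0.08  1.75  0.06  0.86 -0.61]
```

View pics/k1.png

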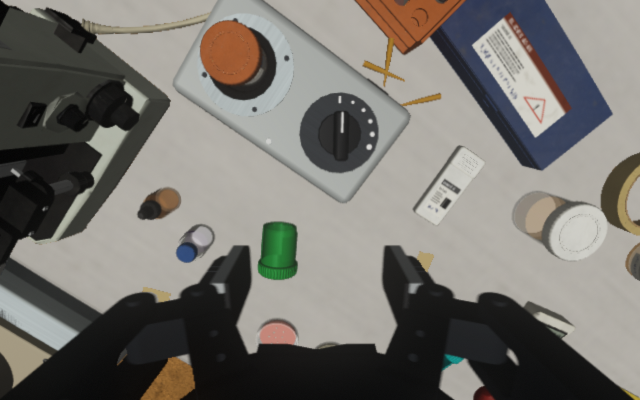

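The picture shows the jar standing upright in the cup (237,55). The knob bar at (341,133) is still at off, with its length along the tool's x. I descend on the knob and grip the bar.

>>> step_arm(plan=[[4.5,2.5,1.1,0,0],[4.5,5,2.2,0,0],[4.5,5,2.2,0,0],[4.5,5,2.2,5,0],[4.5,5,2.2,10,0],[4.5,5,2.2,14,0],[4.5,5,2.2,15.7,0],[4.5,5,2.2,15.7,0]])

```text
clock: 26.0
ee_pos: [0.5764, -0.2268, 0.0567]
eef_rot: [0.949, 0.315, -0.001, -0.0]
ft_force: [-0.6, -0.0, 0.3]
opening: 0.526
grip_force: 0.0
```

>>> step_arm(plan=[[2,0,0,0,0],[0,0,0,0,0],[0,0,0,0,0],[0,0,0,0,0],[0,0,0,0,0],[0,0,0,0,0]], grip_force=80)

```text
clock: 26.75
ee_pos: [0.5776, -0.2263, 0.0594]
eef_rot: [0.949, 0.315, 0.001, 0.0]
ft_force: [-2.2, 2.4, 6.3]
opening: 0.121
grip_force: 79.0
```

```bash
cat > s.py <<'E'
from h import *
o=r.get_obs(); M=R.from_quat(o['eef_rot']).as_matrix()
print('yaw %.2f'%np.degrees(np.arctan2(M[1,0],M[0,0])),'M',o['moment'],'F',o['ft_force'],o['ee_pos'],o['opening'],o['clock'],o['joints'][6])
E
python3 s.py
```

```text
yaw 36.68 M [ 0.5168254   0.48607514 -0.06349994] F [-2.23140233  2.41139323  6.32561927] [ 0.57758796 -0.22633059  0.05941353] 0.12087580028831832 26.75 -0.6741834716904991
```

>>> step_arm(plan=[[0,0,0,-0.3,0],[0,0,0,-0.3,5],[0,0,0,-0.3,10],[0,0,0,-0.3,16],[0,0,0,-0.3,16],[0,0,0,-0.3,16]])

```text
clock: 27.5
ee_pos: [0.5774, -0.2262, 0.0596]
eef_rot: [0.984, 0.181, 0.0, -0.0]
ft_force: [4.7, 2.0, -16.8]
opening: 0.119
grip_force: 79.8
```

```bash
python3 s.py
```

```text
yaw 20.82 M [ 0.06599761 -1.01869961  0.06953968] F [  4.71077325   2.0485257  -16.84467427] [ 0.577441   -0.22623994  0.059632  ] 0.11872856369823526 27.5 -0.8684769776611522
```

>>> step_arm(plan=[[0,0,0,0,6],[0,0,0,0,12],[0,0,0,0,12],[0,0,0,0,12]])

```text
clock: 28.0
ee_pos: [0.5774, -0.2262, 0.0596]
eef_rot: [0.997, 0.078, 0.0, -0.0]
ft_force: [5.5, 1.0, -19.3]
opening: 0.118
grip_force: 79.3
```

```bash
python3 s.py
```

```text
yaw 8.89 M [ 0.02097983 -1.19591117  0.17246285] F [  5.49960769   1.00747701 -19.3310411 ] [ 0.57741537 -0.22622445  0.05964298] 0.11750220842457365 28.0 -1.0141630241077675
```

>>> step_arm(plan=[[0,0,0,0,6],[0,0,0,0,12],[0,0,0,0,12],[0,0,0,0,12]])

```text
clock: 28.5
ee_pos: [0.5774, -0.2262, 0.0596]
eef_rot: [1.0, -0.027, 0.0, -0.0]
ft_force: [5.7, 1.9, -19.3]
opening: 0.118
grip_force: 79.1
```

```bash
python3 s.py
```

```text
yaw -3.10 M [ 0.01494305 -1.24200858  0.10590134] F [  5.65582168   1.94373112 -19.30914606] [ 0.57741761 -0.22620539  0.05964692] 0.11798229524997174 28.5 -1.1604562446314788
```

>>> step_arm(plan=[[0,0,0,0.25,0],[0,0,0,0.25,4],[0,0,0,0.25,4],[0,0,0,0.25,4]])

```text
clock: 29.0
ee_pos: [0.5775, -0.2263, 0.0594]
eef_rot: [0.998, -0.063, 0.0, -0.0]
ft_force: [-1.5, 5.0, 6.6]
opening: 0.121
grip_force: 82.9
```

```bash
python3 s.py
```

```text
yaw -7.19 M [0.97266041 0.19828653 0.04693892] F [-1.5191566   4.97673934  6.63048712] [ 0.57749975 -0.22626301  0.05941179] 0.12069685129715031 29.0 -1.209800505090167
```

>>> step_arm(plan=[[0,0,0,0,4],[0,0,0,0,4],[0,0,0,0,4]])

```text
clock: 29.38
ee_pos: [0.5775, -0.2263, 0.0594]
eef_rot: [0.995, -0.097, 0.0, -0.0]
ft_force: [-0.9, 3.8, 6.7]
opening: 0.117
grip_force: 83.1
```

```bash
python3 s.py
```

```text
yaw -11.15 M [0.94596498 0.25136144 0.27547286] F [-0.949917    3.83137114  6.73756565] [ 0.5774789  -0.22626196  0.05942084] 0.11663576169968846 29.375 -1.258271182095589
```

>>> step_arm(plan=[[0,0,0,0,6],[0,0,0,0,12],[0,0,0,0,12],[0,0,0,0,12]])

```text
clock: 29.88
ee_pos: [0.5775, -0.2262, 0.0594]
eef_rot: [0.98, -0.201, 0.0, -0.001]
ft_force: [-0.6, 4.9, 7.1]
opening: 0.116
grip_force: 83.0
```

```bash
python3 s.py
```

```text
yaw -23.17 M [0.90208207 0.14405738 0.11414501] F [-0.57592592  4.94693074  7.0919005 ] [ 0.57747567 -0.22623211  0.05940087] 0.11552977621882977 29.875 -1.4053717126029857
```

>>> step_arm(plan=[[0,0,0,0,4],[0,0,0,0,4],[0,0,0,0,4]])

```text
clock: 30.25
ee_pos: [0.5775, -0.2262, 0.0594]
eef_rot: [0.972, -0.235, 0.0, -0.001]
ft_force: [-0.8, 5.0, 6.5]
opening: 0.123
grip_force: 83.1
```

```bash
python3 s.py
```

```text
yaw -27.19 M [0.94657432 0.18278633 0.12029114] F [-0.77212006  4.98075869  6.50393838] [ 0.577491   -0.22622501  0.05941591] 0.12306562208649051 30.25 -1.4545868039826209
```

>>> step_arm(plan=[[0,0,0,0,2],[0,0,0,0,2],[0,0,0,0,2]])

```text
clock: 30.62
ee_pos: [0.5775, -0.2262, 0.0594]
eef_rot: [0.968, -0.252, 0.0, -0.001]
ft_force: [-0.4, 4.6, 6.7]
opening: 0.119
grip_force: 83.0
```

```bash
python3 s.py
```

```text
yaw -29.19 M [0.9661683  0.19023971 0.1180242 ] F [-0.43897617  4.57184224  6.65117353] [ 0.57748446 -0.22623578  0.05940139] 0.11883381397126082 30.625 -1.4792467872103165
```

>>> step_arm(plan=[[0,0,0,0,1],[0,0,0,0,1],[0,0,0,0,1]])

```text
clock: 31.0
ee_pos: [0.5775, -0.2262, 0.0594]
eef_rot: [0.965, -0.26, 0.0, -0.001]
ft_force: [-1.5, 5.3, 7.4]
opening: 0.117
grip_force: 83.0
```

```bash
python3 s.py
```

```text
yaw -30.19 M [1.01458236 0.22983301 0.07191848] F [-1.53668428  5.2689413   7.35271006] [ 0.57748964 -0.22622006  0.05941646] 0.11740813831615154 31.0 -1.491552930652277
```

>>> step_arm(plan=[[0,0,0,0,0.7],[0,0,0,0,0.7],[0,0,0,0,0.7]])

```text
clock: 31.38
ee_pos: [0.5775, -0.2262, 0.0594]
eef_rot: [0.964, -0.266, 0.0, -0.001]
ft_force: [-1.1, 5.2, 6.9]
opening: 0.118
grip_force: 83.0
```

```bash
python3 s.py
```

```text
yaw -30.88 M [0.97812036 0.22542344 0.1357282 ] F [-1.13706116  5.15751113  6.91210511] [ 0.57750451 -0.2261971   0.05943068] 0.11846443973676289 31.375 -1.5001095810101999
```

>>> step_arm(plan=[[0,0,0,0,0.7],[0,0,0,0,0.7],[0,0,0,0,0.7]])

```text
clock: 31.75
ee_pos: [0.5775, -0.2262, 0.0594]
eef_rot: [0.962, -0.272, 0.0, -0.001]
ft_force: [-1.0, 5.4, 7.3]
opening: 0.118
grip_force: 83.0
```

```bash
python3 s.py
```

```text
yaw -31.55 M [1.00199844 0.16062747 0.20958448] F [-1.01304525  5.39396449  7.27061969] [ 0.57750617 -0.22620657  0.05942113] 0.11849973165936836 31.75 -1.5085500158120189
```

>>> step_arm(plan=[[0,0,0,0,0.6],[0,0,0,0,0.6],[0,0,0,0,0.6]])

```text
clock: 32.12
ee_pos: [0.5775, -0.2262, 0.0594]
eef_rot: [0.961, -0.277, 0.0, -0.001]
ft_force: [-0.8, 4.7, 6.2]
opening: 0.119
grip_force: 83.0
```

```bash
python3 s.py
```

```text
yaw -32.14 M [0.96541721 0.25810524 0.2089593 ] F [-0.83007128  4.69063599  6.21178969] [ 0.577513   -0.22619828  0.05943841] 0.11937127100512737 32.125 -1.5158508202276382
```

The third torque rise came at yaw -31 to -32°, 68° of turn, so the knob is on the third click. I ease back half a degree to sit right on the stop, check the jar, and hand in.

>>> step_arm(plan=[[0,0,0,0,-0.5],[0,0,0,0,-0.5],[0,0,0,0,-0.5]])

```text
clock: 32.5
ee_pos: [0.5775, -0.2262, 0.0594]
eef_rot: [0.962, -0.273, 0.0, -0.001]
ft_force: [-0.7, 4.6, 6.9]
opening: 0.121
grip_force: 83.0
```

```bash
python3 s.py; python3 - <<'E'
from h import *
c=eyes.read_camera('scene'); p=cloud(c); hsv=cv2.cvtColor(c['image'],cv2.COLOR_RGB2HSV)
b=np.isfinite(p[...,0])&(hsv[...,0]<16)&(hsv[...,1]>110)&(np.hypot(p[...,0]-.575,p[...,1]+.12)<.04)&(p[...,2]>.08)
q=p[b]; print('lid',len(q),np.median(q,0),np.percentile(q[:,2],[5,95]))
for l in ['mailer','tally','big_jar']: print(l,[(np.round(d['xyz'],3).tolist(),round(d['confidence'],2)) for d in eyes.tip_of(l,'scene')])
E
python3 s.py
```

```text
yaw -31.65 M [0.95611846 0.22022324 0.2440095 ] F [-0.67198272  4.64758803  6.85590879] [ 0.57750036 -0.22622089  0.05941353] 0.12057532688093633 32.5 -1.5097264616221628
lid 300 [ 0.57414542 -0.11663339  0.1072493 ] [0.09920292 0.10915495]
mailer [([0.607, -0.365, -0.001], 0.5)]
tally [([0.318, -0.238, 0.002], 0.66), ([0.574, -0.171, -0.001], 0.39)]
big_jar [([0.644, -0.472, -0.001], 0.74)]
yaw -31.65 M [0.96478059 0.19537678 0.21106798] F [0.27466738 4.22635578 7.43218937] [ 0.57751072 -0.22619867  0.05942569] 0.11871678982944625 32.7 -1.5097632548713618
```

```bash
python3 -c "
from h import *
print(sign_off())"
```

```text
the job is handed in; nothing more can be done
None
```

I handed the job in at about 33 s: the jar stands upright and released in the mixer cup, and the arm is holding the knob at its third click (about 68° by the arm's own yaw reading and the third rise in torque; the gripper hid the pointer from view).

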